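Roll the pin onto the solid line

TASK

Without gripping or lifting it, gently push the upper half of the small wooden rolling pin sideways with the fingertips so that it rolls (not slides) across the pastry board, and leave it at rest lying along the solid line, centred over it. The dashed line on the other side is not the one; leave the other things undisturbed.

Things in the scene. Friction and masses are not known exactly. Their poses are not given: they have to be found in the camera images.
- pin: Smooth wooden rolling pin lying on the board: loose, diameter 44 mm, length 150 mm, last 18 mm of each end rounded; 0.2 kg. Origin on its axis at mid-length, 40 mm above the worktop; x along it, z up at the start and turning as it rolls. Starts 70 to 140 mm from the solid line, within 3 degrees of parallel. Rolls easily, square to its length; pushed at 50 mm/s and let go it runs on a few mm.
- solid_line: Unbroken dark line burnt into the board's top, 226 mm long, 4 mm wide, parallel to the board's short side; flat, nothing to feel. Origin at its middle, 18 mm above the worktop; x along the line, y across it, z up. Lies to the left or the right of the pin.
- dashed_line: The dashed dark line on the board, nine 14 mm dashes in a row 226 mm long and 4 mm wide, on the other side of the pin and about parallel to the solid one; not the target. Origin and axes as for the solid line.
- board: Light wooden pastry board that stands fast on the worktop, 240 mm (x, short side) by 400 mm (y, long side), 18 mm thick. Origin at the centre of its underside.
- candle: Bystander: tea light in a metal cup, 38 mm across, 15 mm high, loose on the board near its far right corner. Origin at the centre of its underside, z up.
- spice: Bystander: upright spice jar with a screw cap, 45 mm across, 106 mm high, on the worktop to the left of the board. Origin at the centre of its underside.
- lemon_l: Bystander: lemon, 76x56x55 mm, on the worktop to the left of the board. Origin at its underside.
- garlic: Bystander: garlic bulb, 56 mm across and high, on the worktop to the right of the board. Origin at its underside.
- tin: Bystander: small upright tin with a push-on lid, 62 mm across, 67 mm high, behind the board to the right. Origin at the centre of its underside.
- mill: Bystander: upright wooden pepper mill, 58 mm across, 170 mm high, behind the board to the left. Origin at the centre of its underside.

How it is judged:
By the outcome, as a careful person would: the job done as asked, in the order asked, and still so for the second after the job is handed in, with the robot touching nothing.
It also fails if it takes over 32 s, if anything falls off the work surface, if the arm or the gripper's body presses on something with over 40 N, if the wrist force passes 120 N, or if a joint passes its speed limit or range.

ROBOT

A 7-joint arm with a two-finger parallel gripper is mounted at the origin on a cart in front of the work surface, level with it; the furniture and walls round the work are solid. World frame = base frame: x ahead of the robot, y to its left, z up, the work surface at z = 0. Lengths are in m, angles in rad, forces in N, time in s.
With the tool pointing down it reaches from about 0.35 to 0.9 m from the base axis. Payload 8.1 kg.
Tool frame: the origin (TCP) lies between the finger pads, 19 mm behind the fingertips; this is the grasp point; z points along the fingers, y is the line along which they close (so a half turn about z gives the same grasp; the last joint's range is limited). The gripper opens to 92 mm and grips with 3 to 60 N. Pads are 19 mm wide; open, the fingers measure 130 mm over their backs; the gripper's body (75 mm by 190 mm) begins 47 mm behind the grasp point.
Start: joints at [1.086, 0.434, 0.025, 1.573, -0.012, 1.134, -0.075], TCP at [0.233, -0.58, 0.246] pointing down, gripper open.
Joint ranges: [-2.62, 2.62], [-0.44, 2.09], [-1.27, 1.32], [0.08, 2.57], [-1.32, 4.46], [0.12, 2], [-2.74, 2.74]. Speed limits (rad/s): [2.22, 2.22, 3.01, 3.01, 3.14, 3.14, 3.14].

INTERFACE

Orientations are given as a rotation vector (axis times angle).
In Python, from cell import arm gives the robot as it stands.
- The arm moves only by the tool run_rows, called after "Emit:" as name([rows], argument=value, ...), one row to a line, values as JSON. Schema: {"type":"object","properties":{"rows":{"type":"array","items":{"type":"object","properties":{"trans":{"type":"array","items":{"type":"number"},"minItems":3,"maxItems":3},"rz":{"type":"number"},"jaw":{"type":"number"}},"additionalProperties":false,"required":["jaw"]},"minItems":1,"maxItems":10},"clamp_n":{"type":"number"},"only":{"type":"string"},"quiet":{"type":"boolean"},"lines":{"type":"string"}},"required":["rows"],"additionalProperties":false}. rows is a list of rows, 1 to 10 of them, each an object with the fields trans (a list: dx, dy, dz in shares of the most that a row can go, 1 being 50 mm), rz (a turn about the tool's z in units of 0.05 rad), jaw (the opening from 0.0 (shut) to 1.0 (fully open)); a field left out counts as zero (the opening has to be given); each row shifts and turns the commanded pose from where the row before left it, along the tool's axes as they then stand; what a row does not reach is not made up. A row lasts 1/10 s, in which the tool goes at most 0.05 m and 0.15 rad, less where a joint would pass 70% of its speed; a pose out of reach is approached as far as the arm can. The fingers move at their own pace and stop on an object; clamp_n is the grip in N (left out, the last holds). Time passes only in rows, so rows that do not move let the fingers close. The tool returns the time, the measured TCP pose, the force, the opening and the grip force at its end. only (a regular expression) keeps the lines of the reply that match it, lines (a string "A,B") keeps lines A to B, and quiet returns only ok. Input that does not fit is refused with a message, and nothing moves.
- arm.observe(): the state, without advancing time (a new reading comes with each control period).
- arm.get_image(name): name is "scene" or "top"; returns a dict with "image" (480x640x3 uint8, blue, green, red), "fx", "fy", "cx", "cy" (pixels), "distortion" ([k1, k2, p1, p2, k3] as OpenCV has them; the pictures are not rectified), "cam_to_world" (4x4, takes a point from camera to world coordinates). Camera axes: x right, y down, z forward; pixel columns grow to the right and rows downward; lengths in m; the calibration is good to about 2 mm. A picture is of the moment at which its call begins. There is no depth.
- arm.sign_off(): hands the job in; it is judged then, once.
The state is a dict: "clock": time; "joints": joint angles; "dq": joint speeds; "joint_efforts": joint torques, N m; "position": TCP position; "ee_rot": TCP orientation; "force": force on the tool from outside, world axes, zero at the start; "ft_torque": the same for the moment, N m; "width": opening from 0.0 (shut) to 1.0 (fully open); "gripper_force": force on a finger pad.
Only numpy, scipy, OpenCV 4.12 (cv2) and the standard library are available. Lean on these libraries where they do the work, as an engineer would, in place of code of your own. Each camera call takes 0.05 s, during which the arm holds its last target. There are 200 camera calls.

## Working session

There is one attempt and no reset: what is moved stays moved. The work goes in short steps, Python scripts to look and compute and a tool call to move; the robot and the scene stay as the last step left them, time stands still between calls to the robot, and variables do not carry over. Pictures are saved under pics/ and viewed, at most 10 in all, crops included, and the job is handed in when it is done.

```bash
ls; mkdir -p pics; python3 - <<'E'
from cell import arm
import cv2,numpy as np,pickle
d={}
for n in("scene","top"):
    r=arm.get_image(n);d[n]=r;cv2.imwrite(f"pics/{n}0.png",r["image"])
    print(n,r["fx"],r["cx"],r["cy"],r["distortion"],np.round(r["cam_to_world"],3).tolist())
pickle.dump(d,open("im0.pkl","wb"))
o=arm.observe();print(o["clock"],o["position"],o["ee_rot"])
E
```

```text
cell.py
pics
scene 532.1471504772505 307.9121764752639 239.74978398476262 [-0.07214804  0.          0.          0.          0.        ] [[-0.522, -0.614, 0.593, -0.185], [-0.853, 0.384, -0.353, 0.495], [-0.011, -0.69, -0.724, 1.017], [0.0, 0.0, 0.0, 1.0]]
top 601.7369066910467 310.60923360401705 242.83797348701907 [-0.11589639  0.          0.          0.          0.        ] [[0.405, -0.863, 0.303, 0.092], [-0.914, -0.38, 0.139, -0.216], [-0.004, -0.334, -0.943, 1.519], [0.0, 0.0, 0.0, 1.0]]
0.1 [ 0.23266572 -0.57960918  0.24481653] [-3.08320189e+00 -5.95731525e-01  6.24728211e-04]
```

View pics/scene0.png

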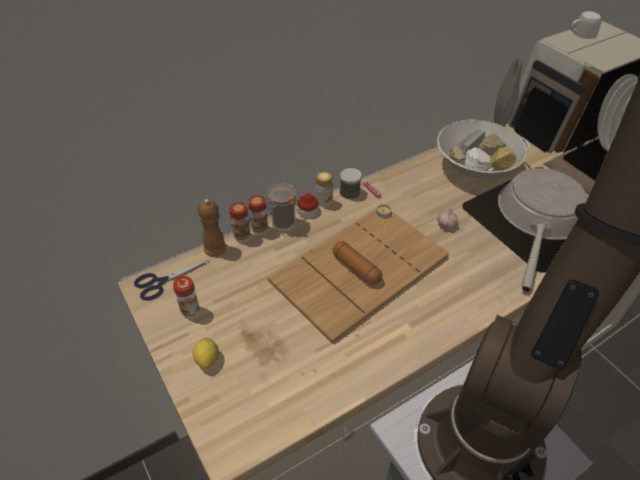

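View pics/top0.png

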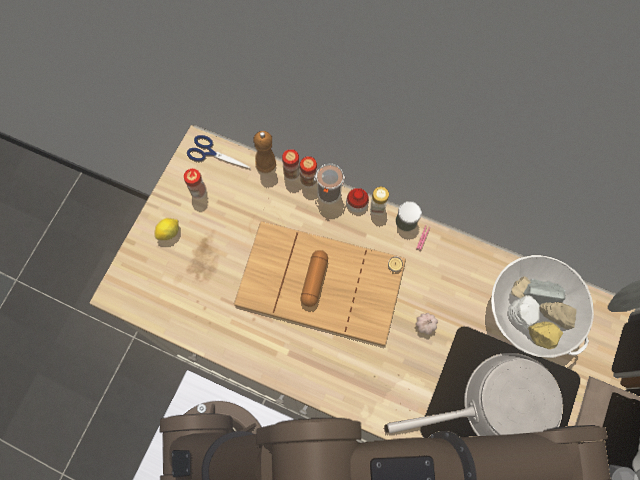

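The solid line is left of the pin. In the scene view it runs (303,261) to (365,310), and in the top view (297,235) to (275,310). The pin is at (357,262) in scene and (315,278) in top. The dashed line is on the right, and the candle is at (384,211) and (396,264).

```bash
cat > h.py <<'E'
import cv2,numpy as np
def K(r): return np.array([[r["fx"],0,r["cx"]],[0,r["fy"],r["cy"]],[0,0,1]])
def ray(r,p):
    u=cv2.undistortPoints(np.array(p,float).reshape(-1,1,2),K(r),np.array(r["distortion"]))[:,0]
    T=np.array(r["cam_to_world"]);return T[:3,3],np.c_[u,np.ones(len(u))]@T[:3,:3].T
def plane(r,p,z):
    o,d=ray(r,p);return o+d*((z-o[2])/d[:,2])[:,None]
def tri(r1,p1,r2,p2):
    o1,d1=ray(r1,[p1]);o2,d2=ray(r2,[p2]);A=np.c_[d1[0],-d2[0]]
    s=np.linalg.lstsq(A,o2-o1,rcond=None)[0];a=o1+s[0]*d1[0];b=o2+s[1]*d2[0]
    return (a+b)/2,np.linalg.norm(a-b)
ROI={"scene":(260,205,455,340),"top":(228,218,412,350)}
def pinmask(n,im):
    x0,y0,x1,y1=ROI[n];h=cv2.cvtColor(im,cv2.COLOR_BGR2HSV)
    m=((h[...,1]>135)&(h[...,2]>70)&(h[...,0]<16)).astype(np.uint8)
    z=np.zeros_like(m);z[y0:y1,x0:x1]=m[y0:y1,x0:x1]
    z=cv2.morphologyEx(z,cv2.MORPH_OPEN,np.ones((5,5)))
    k,l,s,c=cv2.connectedComponentsWithStats(z)
    return (l==1+np.argmax(s[1:,4])).astype(np.uint8)
def pin(n,r):
    c=cv2.findContours(pinmask(n,r["image"]),0,2)[0][0]
    return c,cv2.minAreaRect(c)
def ends(rect):
    b=cv2.boxPoints(rect);e=sorted(range(4),key=lambda i:np.linalg.norm(b[i]-b[(i+1)%4]))[:2]
    return np.array(sorted([(b[i]+b[(i+1)%4])/2 for i in e],key=lambda q:q[1]))
def line(n,im,a,b):
    g=cv2.cvtColor(im,cv2.COLOR_BGR2GRAY).astype(float);a,b=np.array(a,float),np.array(b,float)
    t=(b-a)/np.linalg.norm(b-a);nn=np.array([-t[1],t[0]]);P=[]
    for f in np.linspace(.06,.94,30):
        k=np.linspace(-6,6,49);q=a+f*(b-a)+k[:,None]*nn
        v=cv2.remap(g,q[:,0].astype(np.float32)[None],q[:,1].astype(np.float32)[None],1)[0]
        w=np.clip(np.median(v)-10-v,0,None)
        if w.sum()>20:P.append(a+f*(b-a)+(k@w/w.sum())*nn)
    return np.array(P)
E
python3 - <<'E'
from h import *;import pickle
d=pickle.load(open("im0.pkl","rb"));LE={"scene":((303,261),(365,310)),"top":((297,235),(275,310))}
E={};out={}
for n,r in d.items():
    c,rect=pin(n,r);E[n]=ends(rect);im=r["image"].copy();cv2.drawContours(im,[c],-1,(0,255,0),1)
    P=line(n,r["image"],*LE[n])
    for p in P: cv2.circle(im,tuple(int(round(v)) for v in p),1,(255,0,0),-1)
    W=plane(r,P,.018)[:,:2];vx,vy,x,y=cv2.fitLine(W.astype(np.float32),cv2.DIST_HUBER,0,.01,.01).ravel()
    print(n,"rect",rect,"line dir deg",np.degrees(np.arctan2(vy,vx))%180,"pt",x,y,"ends",plane(r,P[[0,-1]],.018).round(4).tolist())
    M=plane(r,E[n],.04);print("pin ends z.04",M.round(4).tolist(),M.mean(0).round(4),np.linalg.norm(M[0]-M[1]))
    x0,y0,x1,y1=ROI[n];out[n]=cv2.resize(im[y0:y1,x0:x1],(390,270),interpolation=cv2.INTER_CUBIC)
    print("board corner-line ends",plane(r,LE[n],.018).round(3).tolist())
for i in 0,1: print("tri",tri(d["scene"],E["scene"][i],d["top"],E["top"][i]))
s,t=d["scene"],d["top"]; print("line tri", [tri(s,a,t,b) for a,b in zip(LE["scene"],LE["top"])])
cv2.imwrite("pics/m0.png",np.hstack([out["scene"],out["top"]]))
E
```

```text
scene rect ((356.756103515625, 262.30487060546875), (55.91020965576172, 17.02294158935547), 38.65980529785156) line dir deg 8.525423 pt 0.4649513 0.03277864 ends [[0.5663, 0.048, 0.018], [0.3813, 0.0204, 0.018]]
pin ends z.04 [[0.5639, -0.0304, 0.04], [0.4146, -0.0556, 0.04]] [ 0.4892 -0.043   0.04  ] 0.15135532253274986
board corner-line ends [[0.577, 0.056, 0.018], [0.372, 0.012, 0.018]]
top rect ((314.19610595703125, 277.28076171875), (16.48868751525879, 55.34235382080078), 15.255118370056152) line dir deg 8.5261 pt 0.484491 0.03546588 ends [[0.5672, 0.0481, 0.018], [0.3838, 0.0203, 0.018]]
pin ends z.04 [[0.5597, -0.0321, 0.04], [0.4147, -0.0553, 0.04]] [ 0.4872 -0.0437  0.04  ] 0.14686064637344406
board corner-line ends [[0.581, 0.048, 0.018], [0.372, 0.015, 0.018]]
tri (array([ 0.56143996, -0.03092292,  0.04036104]), np.float64(0.0041914925663636025))
tri (array([ 0.41453137, -0.05538395,  0.04031927]), np.float64(0.00019441861294606976))
line tri [(array([0.5851859 , 0.0502821 , 0.00592346]), np.float64(0.0017169809866898426)), (array([0.37096137, 0.01424644, 0.021481  ]), np.float64(0.001202296052791406))]
```

View pics/m0.png

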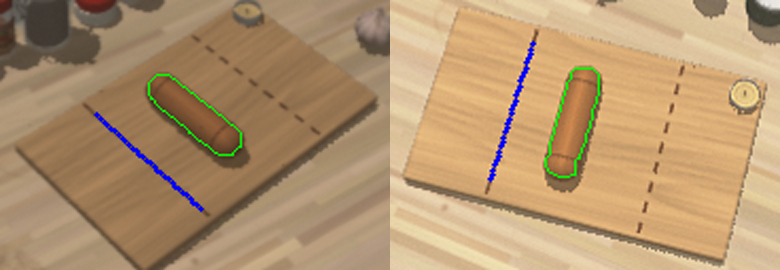

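```bash
cat >> h.py <<'E'
from scipy.spatial.transform import Rotation as Ro
TH=np.radians(8.53);T=np.array([np.cos(TH),np.sin(TH)]);N=np.array([-T[1],T[0]]);L0=np.array([.4845,.03547])
def status(o,tgt=None):
    R=Ro.from_rotvec(o["ee_rot"]).as_matrix();p=np.array(o["position"])
    y=np.degrees(np.arctan2(R[1,1],R[0,1]))
    print("t",o["clock"],"p",p.round(4),"yawy-line deg",(y-8.53+90)%180-90,"n-coord mm",1e3*(p[:2]-L0)@N,"x.N",R[:2,0]@N,"F",np.round(o["force"],2),"w",o["width"],"j7",o["joints"][6])
    if tgt is not None: print("tool shift",(R.T@(np.array(tgt)-p)).round(4))
E
python3 - <<'E'
from h import *;import pickle;from cell import arm
d=pickle.load(open("im0.pkl","rb"));t=d["top"]
for nm,p,z in[("candle",(396,264),.03),("garlic",(427,324),.03),("pot",(515,392),.1),("handle",(387,428),.1),("bowl",(542,305),.1),("spice",(193,178),.1),("mill",(263,137),.17),("tin",(409,213),.067),("jar",(330,176),.1)]:
    print(nm,plane(t,[p],z).round(3))
status(arm.observe(),[.4957,-.0947,.246])
E
```

```text
candle [[ 0.607 -0.223  0.03 ]]
garlic [[ 0.491 -0.352  0.03 ]]
pot [[ 0.403 -0.594  0.1  ]]
handle [[ 0.209 -0.347  0.1  ]]
bowl [[ 0.63  -0.591  0.1  ]]
spice [[0.589 0.348 0.1  ]]
mill [[0.739 0.21  0.17 ]]
tin [[ 0.738 -0.203  0.067]]
jar [[0.738 0.022 0.1  ]]
t 0.1 p [ 0.2327 -0.5796  0.2448] yawy-line deg -76.6583238813531 n-coord mm -570.9214964240074 x.N 0.2307577318956766 F [ 0.14 -0.68 -0.96] w 1.0075339033195183 j7 -0.07510506515695226
tool shift [ 0.4247 -0.352  -0.0007]
```
yaw needs world +76.66 => tool z turn -1.338. Rotate with lift: dz negative is up (z points down). Lift 0.08, opening 0.7.

Careful with the scale: shifts go in shares of 50 mm and turns go in units of 0.05 rad. That gives: -0.04 m is -0.8, -0.15 rad is -3.

Emit:
run_rows([
  {"trans":[0,0,-0.8],"jaw":0.7},
  {"trans":[0,0,-0.8],"rz":-3,"jaw":0.7},
  {"rz":-3,"jaw":0.7},
  {"rz":-3,"jaw":0.7},
  {"rz":-3,"jaw":0.7},
  {"rz":-3,"jaw":0.7},
  {"rz":-3,"jaw":0.7},
  {"rz":-3,"jaw":0.7},
  {"rz":-3,"jaw":0.7},
  {"rz":-2.76,"jaw":0.7},
])

```text
clock: 1.1
position: [0.2327, -0.5798, 0.3251]
ee_rot: [-2.042, -2.386, -0.001]
force: [-0.4, -0.5, -0.5]
width: 0.702
gripper_force: 0.0
```

```bash
python3 -c "
from h import *;from cell import arm
status(arm.observe(),[.4957,-.0947,.246])"
```

```text
t 1.1 p [ 0.2327 -0.5798  0.3251] yawy-line deg 0.35203959958288067 n-coord mm -571.1068724681684 x.N 0.9999807018538895 F [-0.37 -0.45 -0.55] w 0.7024059681514997 j7 1.1762100135267697
tool shift [0.4386 0.3348 0.0793]
```

Scaled: 0.036 m is 0.72, 0.028 m is 0.56, 0.006 rad is 0.12.

Emit:
run_rows([
  {"trans":[0.72,0.56,0],"rz":0.12,"jaw":0.7},
  {"trans":[0.72,0.56,0],"jaw":0.7},
  {"trans":[0.72,0.56,0],"jaw":0.7},
  {"trans":[0.72,0.56,0],"jaw":0.7},
  {"trans":[0.72,0.56,0],"jaw":0.7},
  {"trans":[0.72,0.56,0],"jaw":0.7},
  {"trans":[0.72,0.56,0],"jaw":0.7},
  {"trans":[0.72,0.56,0],"jaw":0.7},
  {"trans":[0.72,0.56,0],"jaw":0.7},
  {"trans":[0.72,0.56,0],"jaw":0.7},
])

```text
clock: 2.1
position: [0.4588, -0.182, 0.3254]
ee_rot: [-2.058, -2.374, 0.001]
force: [0.4, -0.6, -0.1]
width: 0.698
gripper_force: 0.0
```

Emit:
run_rows([
  {"trans":[0.72,0.54,0],"jaw":0.7},
  {"trans":[0.72,0.54,0.6],"jaw":0.7},
  {"jaw":0.7},
  {"jaw":0.7},
])

```text
clock: 2.5
position: [0.4997, -0.1068, 0.2969]
ee_rot: [-2.053, -2.376, 0.002]
force: [-0.1, -0.1, 0.2]
width: 0.702
gripper_force: 0.0
```

```bash
python3 -c "
from h import *;from cell import arm
status(arm.observe(),[.4957,-.0947,.067])"
```

```text
t 2.5 p [ 0.4997 -0.1068  0.2969] yawy-line deg -0.19342881672173462 n-coord mm -142.9432967014273 x.N 0.9999940074098441 F [-0.07 -0.13  0.18] w 0.7024317945887811 j7 0.1065889331123072
tool shift [ 0.0124 -0.0018  0.2299]
```

Scaled: -0.002 m is -0.04, 0.045 m is 0.9, -0.003 rad is -0.06.

Emit:
run_rows([
  {"trans":[0.1,-0.04,0.9],"rz":-0.06,"jaw":0.7},
  {"trans":[0.1,0,0.9],"jaw":0.7},
  {"trans":[0,0,0.9],"jaw":0.7},
  {"trans":[0,0,0.9],"jaw":0.7},
  {"trans":[0,0,0.6],"jaw":0.7},
  {"trans":[0,0,0.4],"jaw":0.7},
  {"jaw":0.7},
  {"jaw":0.7},
])

```text
clock: 3.3
position: [0.4968, -0.0992, 0.0684]
ee_rot: [2.055, 2.375, -0.001]
force: [0.6, 0.0, 0.7]
width: 0.697
gripper_force: 0.0
```

```bash
python3 - <<'E'
from h import *;from cell import arm
status(arm.observe(),[.4957,-.0947,.067])
o=[]
for n in("scene","top"):
    r=arm.get_image(n);x0,y0,x1,y1=ROI[n];o.append(cv2.resize(r["image"][y0:y1,x0:x1],(390,270),interpolation=2))
cv2.imwrite("pics/a1.png",np.hstack(o))
E
```

```text
t 3.3 p [ 0.4968 -0.0992  0.0684] yawy-line deg -0.26390025584434795 n-coord mm -135.04927722990436 x.N 0.9999892173514742 F [0.58 0.04 0.73] w 0.6973382531886345 j7 -0.10561004361168318
tool shift [ 0.0047 -0.0004  0.0014]
```

View pics/a1.png

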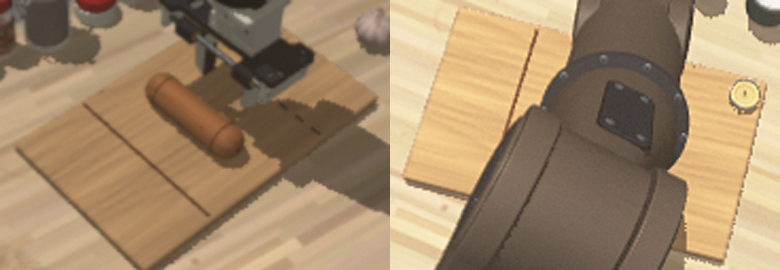

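```bash
cat > look.py <<'E'
from h import *;from cell import arm;import sys
status(arm.observe())
for n in sys.argv[2:]:
    r=arm.get_image(n);c,rect=pin(n,r);M=plane(r,ends(rect),.04)[:,:2];m=M.mean(0);v=M[0]-M[1]
    print(n,"pin n mm",1e3*(m-L0)@N,"t mm",1e3*(m-L0)@T,"yaw-line",np.degrees(np.arctan2(v[1],v[0]))-8.53,"len",np.linalg.norm(v))
    im=r["image"].copy();cv2.drawContours(im,[c],-1,(0,255,0),1);x0,y0,x1,y1=ROI[n]
    cv2.imwrite(f"pics/{sys.argv[1]}_{n}.png",cv2.resize(im[y0:y1,x0:x1],(390,270),interpolation=2))
E
```

Emit:
run_rows([
  {"trans":[0.16,0,0],"jaw":0.7},
  {"trans":[0.12,0,0],"jaw":0.7},
  {"trans":[0.06,0,0],"jaw":0.7},
  {"trans":[0.04,0,0],"jaw":0.7},
  {"trans":[0.04,0,0],"jaw":0.7},
  {"trans":[0.04,0,0],"jaw":0.7},
  {"trans":[0.04,0,0],"jaw":0.7},
  {"trans":[0.04,0,0],"jaw":0.7},
  {"trans":[0.04,0,0],"jaw":0.7},
  {"trans":[0.04,0,0],"jaw":0.7},
])

```text
clock: 4.4
position: [0.4924, -0.0688, 0.0683]
ee_rot: [2.053, 2.375, -0.002]
force: [-1.8, -7.4, 14.3]
width: 0.7
gripper_force: 6.4
```

```bash
python3 look.py b1 scene
```

```text
t 4.4 p [ 0.4924 -0.0688  0.0683] yawy-line deg -0.21353716956456026 n-coord mm -104.29461463378044 x.N 0.9999906770281383 F [-1.8  -7.42 14.27] w 0.6999039374237105 j7 -0.1698409758875507
scene pin n mm -75.75217554388678 t mm -5.509591610730835 yaw-line -0.0971415558115698 len 0.15065227812422066
```

The pin is wedging: the force is 7 N sideways and 14 N upwards, so the contact is too high for this friction. I'll back off, lower the tips to just above the axis and push again.

Emit:
run_rows([
  {"trans":[-0.1,0,0],"jaw":0.7},
  {"trans":[-0.2,0,0],"jaw":0.7},
  {"trans":[0,0,0.12],"jaw":0.7},
  {"jaw":0.7},
])

```text
clock: 4.85
position: [0.4938, -0.0825, 0.0609]
ee_rot: [-2.054, -2.376, 0.001]
force: [0.6, 0.7, 0.6]
width: 0.7
gripper_force: 0.0
```

```bash
python3 look.py b2 scene
```

```text
t 4.85 p [ 0.4938 -0.0825  0.0609] yawy-line deg -0.2231067119753618 n-coord mm -118.05188234248864 x.N 0.999992268157238 F [0.61 0.74 0.65] w 0.7000752098836718 j7 -0.14652848145703695
scene pin n mm -78.72276512958041 t mm -6.090419485996035 yaw-line -0.16546869042962875 len 0.15073712804465245
```

View pics/b2_scene.png

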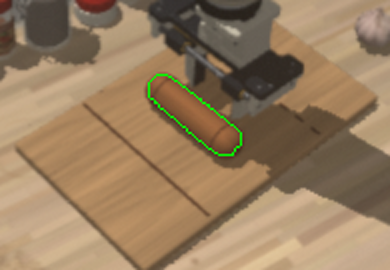

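The pin is free again at n = -78.7 mm and aligned with the line. The fingers stand clear behind it.

Scaled: 0.003 m is 0.06, 0.002 m is 0.04, -0.003 rad is -0.06.

Emit:
run_rows([
  {"trans":[0.06,0,0],"rz":-0.06,"jaw":0.7},
  {"trans":[0.04,0,0],"jaw":0.7},
  {"trans":[0.04,0,0],"jaw":0.7},
  {"trans":[0.04,0,0],"jaw":0.7},
  {"trans":[0.04,0,0],"jaw":0.7},
  {"trans":[0.04,0,0],"jaw":0.7},
  {"trans":[0.04,0,0],"jaw":0.7},
])

```text
clock: 5.6
position: [0.4921, -0.0673, 0.0618]
ee_rot: [2.05, 2.38, 0.0]
force: [-0.5, -0.3, -0.6]
width: 0.7
gripper_force: 0.1
```

```bash
python3 look.py b3 scene
```

```text
t 5.6 p [ 0.4921 -0.0673  0.0618] yawy-line deg 0.004372237120378486 n-coord mm -102.72331709405873 x.N 0.9999999932256493 F [-0.55 -0.3  -0.6 ] w 0.6999680670787982 j7 -0.17457791982804863
scene pin n mm -70.51366026996104 t mm -6.53441112639488 yaw-line -0.28951870150133274 len 0.15180328552640596
```

It now rolls freely with almost no force, so I'll carry on.

Emit:
run_rows([
  {"trans":[0.04,0,0],"jaw":0.7},
  {"trans":[0.06,0,0],"jaw":0.7},
  {"trans":[0.06,0,0],"jaw":0.7},
  {"trans":[0.06,0,0],"jaw":0.7},
  {"trans":[0.06,0,0],"jaw":0.7},
  {"trans":[0.06,0,0],"jaw":0.7},
  {"trans":[0.06,0,0],"jaw":0.7},
  {"trans":[0.06,0,0],"jaw":0.7},
  {"trans":[0.06,0,0],"jaw":0.7},
  {"trans":[0.06,0,0],"jaw":0.7},
])

```text
clock: 6.65
position: [0.4877, -0.0385, 0.0618]
ee_rot: [2.05, 2.38, -0.0]
force: [-0.1, 0.0, 0.5]
width: 0.699
gripper_force: 0.1
```

Emit:
run_rows([
  {"trans":[0.06,0,0],"jaw":0.7},
  {"trans":[0.06,0,0],"jaw":0.7},
  {"trans":[0.06,0,0],"jaw":0.7},
  {"trans":[0.06,0,0],"jaw":0.7},
  {"trans":[0.06,0,0],"jaw":0.7},
  {"trans":[0.04,0,0],"jaw":0.7},
  {"trans":[0.04,0,0],"jaw":0.7},
  {"trans":[0.02,0,0],"jaw":0.7},
])

```text
clock: 7.45
position: [0.4848, -0.0187, 0.0618]
ee_rot: [2.05, 2.381, 0.0]
force: [0.1, -0.1, -0.7]
width: 0.698
gripper_force: 0.0
```

```bash
python3 look.py b4 scene
```

```text
t 7.45 p [ 0.4848 -0.0187  0.0618] yawy-line deg 0.010614005638700519 n-coord mm -53.659397464462096 x.N 0.9999999828007518 F [ 0.08 -0.05 -0.66] w 0.6984535582577361 j7 -0.27655684845154843
scene pin n mm -21.32082474271975 t mm -6.885357001117174 yaw-line 0.11092650406836846 len 0.1507308569347328
```

Emit:
run_rows([
  {"trans":[0.04,0,0],"jaw":0.7},
  {"trans":[0.04,0,0],"jaw":0.7},
  {"trans":[0.04,0,0],"jaw":0.7},
  {"trans":[0.04,0,0],"jaw":0.7},
  {"trans":[0.04,0,0],"jaw":0.7},
  {"trans":[0.04,0,0],"jaw":0.7},
  {"trans":[0.04,0,0],"jaw":0.7},
  {"trans":[0.02,0,0],"jaw":0.7},
  {"trans":[0.02,0,0],"jaw":0.7},
  {"trans":[0.02,0,0],"jaw":0.7},
])

```text
clock: 8.5
position: [0.4823, -0.0021, 0.0618]
ee_rot: [2.05, 2.381, -0.0]
force: [0.1, -0.3, 0.3]
width: 0.703
gripper_force: 0.0
```

Emit:
run_rows([
  {"jaw":0.7},
  {"jaw":0.7},
  {"jaw":0.7},
])

```text
clock: 8.8
position: [0.4823, -0.0022, 0.0618]
ee_rot: [2.05, 2.38, -0.0]
force: [0.6, -0.9, 0.2]
width: 0.701
gripper_force: 0.0
```

```bash
python3 look.py b5 scene
```

```text
t 8.8 p [ 0.4823 -0.0022  0.0618] yawy-line deg -0.0020448784098334727 n-coord mm -36.95811522101809 x.N 0.9999999948507563 F [ 0.56 -0.91  0.16] w 0.7005163166046722 j7 -0.3121088402981879
scene pin n mm -4.401942520134462 t mm -6.239955498403147 yaw-line 0.1284788679711557 len 0.14964186658286363
```

View pics/b5_scene.png

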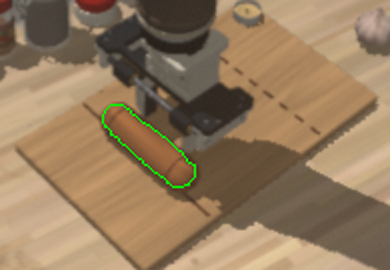

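The pin is nearly on the line, 4.4 mm short, and parallel to it. The line's ends still show at both ends of the pin. I'll push the last 4 mm slowly, back off and check with both cameras.

Scaled: -0.04 m is -0.8, -0.03 m is -0.6.

Emit:
run_rows([
  {"trans":[0.02,0,0],"jaw":0.7},
  {"trans":[0.02,0,0],"jaw":0.7},
  {"trans":[0.02,0,0],"jaw":0.7},
  {"trans":[0.02,0,0],"jaw":0.7},
  {"jaw":0.7},
  {"trans":[-0.06,0,0],"jaw":0.7},
  {"trans":[-0.4,0,0],"jaw":0.7},
  {"trans":[-0.6,0,-0.2],"jaw":0.7},
  {"trans":[0,0,-0.8],"jaw":0.7},
  {"trans":[0,0,-0.8],"jaw":0.7},
])

```text
clock: 9.85
position: [0.4888, -0.0519, 0.1522]
ee_rot: [-2.051, -2.377, 0.002]
force: [1.4, 0.1, -0.2]
width: 0.697
gripper_force: 0.0
```

Emit:
run_rows([
  {"trans":[-0.6,0,-0.8],"jaw":0.7},
  {"trans":[-0.6,-0.6,-0.4],"jaw":0.7},
  {"trans":[-0.8,-0.6,0],"jaw":0.7},
  {"trans":[-0.8,-0.6,0],"jaw":0.7},
  {"trans":[-0.8,-0.6,0],"jaw":0.7},
  {"trans":[-0.8,-0.6,0],"jaw":0.7},
  {"jaw":0.7},
])

```text
clock: 10.55
position: [0.3693, -0.297, 0.2114]
ee_rot: [-2.063, -2.369, 0.005]
force: [0.5, 0.1, -1.1]
width: 0.699
gripper_force: 0.0
```

```bash
python3 look.py c1 scene top; python3 -c "
import cv2,numpy as np
cv2.imwrite('pics/c1.png',np.hstack([cv2.imread(f'pics/c1_{n}.png') for n in('scene','top')]))"
```

```text
t 10.55 p [ 0.3693 -0.297   0.2114] yawy-line deg -0.6100631721869547 n-coord mm -311.74214229329795 x.N 0.9999415133289762 F [ 0.47  0.12 -1.07] w 0.6989294581198127 j7 0.5575513318374568
scene pin n mm 0.13604003734706696 t mm -6.4377597215205595 yaw-line 1.8584698592961324 len 0.14958484888454945
top pin n mm 0.7192544390772024 t mm -8.845490224893963 yaw-line 1.796379013457063 len 0.14384888425664746
```

View pics/c1.png

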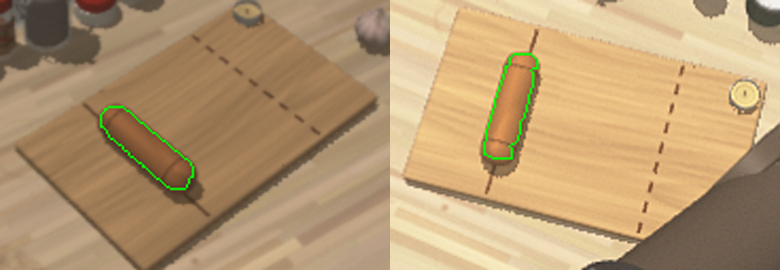

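Both views put the pin over the line, but the yaw reading may be off because the mask takes in part of the line. I'll recheck it from the middle of the pin only.

```bash
cat > yaw.py <<'E'
from h import *;import pickle,sys
from cell import arm
ds={"now":{n:arm.get_image(n) for n in("scene","top")},"init":pickle.load(open("im0.pkl","rb"))}
for k,d in ds.items():
  for n,r in d.items():
    m=pinmask(n,r["image"]);e=ends(cv2.minAreaRect(cv2.findContours(m,0,2)[0][0]));a,b=e;t=(b-a)/np.linalg.norm(b-a);nn=np.array([-t[1],t[0]])
    h=cv2.cvtColor(r["image"],cv2.COLOR_BGR2HSV)[...,1].astype(np.float32)
    P=[]
    for f in np.linspace(.18,.82,25):
        s=np.linspace(-14,14,113);q=(a+f*(b-a)+s[:,None]*nn).astype(np.float32)
        v=cv2.remap(m.astype(np.float32),q[:,0][None],q[:,1][None],1)[0];w=s[v>.5];P.append(a+f*(b-a)+nn*(w[0]+w[-1])/2)
    W=plane(r,P,.04)[:,:2];vx,vy,x,y=cv2.fitLine(W.astype(np.float32),cv2.DIST_HUBER,0,.01,.01).ravel()
    yw=(np.degrees(np.arctan2(vy,vx))-8.53+90)%180-90
    print(k,n,"n",1e3*(np.array([x,y])-L0)@N,"yaw",yw)
E
python3 yaw.py
```

```text
now scene n -0.13618359642411598 yaw 1.1138153
now top n 0.7276500021508564 yaw 0.9424515
init scene n -78.67194910993989 yaw 0.95331573
init top n -78.31406983131656 yaw 0.39505768
```

The pin is at rest, 0.3 mm ± 0.5 mm off the line and within about 1° of parallel. Mid-length is about 2 mm from the line's middle. The other things look unmoved, so I'm handing in.

```bash
python3 -c "
from cell import arm
print(arm.sign_off())"
```

```text
the job is handed in; nothing more can be done
None
```

I rolled the pin onto the solid line and handed the job in: it rests within about 1 mm of centred and about 1° of parallel, with nothing else seen to move; the first push wedged briefly (about 16 N) before I lowered the fingertips.

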